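# Fit the keyed drive shaft into the pulley and hold it home

## Task

Lift the keyed shaft (blue grip) out of the wooden rack, put its nose into the bore of the pulley's hub, turn it until the brass key drops into the keyway, and push it fully home against the spring inside until its collar sits on the hub face. The program finishes while still holding the shaft by its grip and pressing it home (the spring would lift it again), as if a colleague were about to tighten the set screw. Leave the plain shaft, tape roll, glue bottle and steel weight where they are.

Things in the scene. Friction and masses are not known exactly. Their poses are not given: they have to be found in the camera images.
- shaft_grip (a point): Centre of the blue grip of the loose keyed shaft (0.2 kg): rounded block 44 (x) x 24 (y) x 40 mm high, grip it across the 24 mm from above. z is up along the shaft, x to the side where the brass key sticks out (white stripe on top at that end). A neck 20 mm across, 6 mm high joins it to the steel collar below. At the start the shaft hangs upright in the rack by its collar.
- shaft_collar (a point): Centre of the underside of the keyed shaft's collar (44 mm across, 8 mm thick), on the axis, 32 mm below shaft_grip, same axes. Below it the steel shaft, 19.8 mm across, reaches 40 mm down.
- shaft_tip (a point): Lower end of the keyed shaft, on its axis, 72 mm below shaft_grip, 40 mm below shaft_collar, same axes; nose chamfered over its first 4 mm. The brass key lies along the shaft from 12 to 36 mm above this tip, is 7 mm wide and reaches 16 mm out from the axis along +x.
- hub_mouth (a point): Centre of the bore in the top face of the pulley's steel hub, 67 mm above the bench; z up, x towards the keyway (red mark on the face outside it). Bore 22.4 mm across, upright; keyway 10 mm wide, out to 18 mm from the axis, full depth. With the key resting on the face the collar stands 28 mm above it; home is the collar on the face.
- pulley: The pulley, fixed; it does not turn. It stands on the large pale board, which is 7 mm thick. Steel hub 50 mm across, top 60 mm above the board; toothed aluminium pulley 94 mm across, top 45 mm above the board; grey round stand 110 mm across, 12 mm high. Origin under its middle on the board's top, x towards the keyway.
- thrust_pad (a joint): Sprung brass pad in the bottom of the bore, m pressed down: 0 when free (pad 32 mm below the hub face), about 0.008 when the shaft is home; at most 0.010. It pushes back with about 5 N at first and 10 N when home.
- rack: Wooden rack, fixed: plate 165 mm (x) x 66 mm (y), top 50 mm above the bench, on three cross boards, with two 37 mm holes 47.5 mm either side of its middle along x. Origin under its middle on the bench.
- plain_shaft: Loose shaft with a grey grip and no key, otherwise of the same sizes as the keyed one, hanging in the other hole of the rack; origin at its lower tip. Leave it alone.
- tape_roll: Roll of masking tape lying flat, 92 mm across, 24 mm high, origin at its underside, on the pale board. Leave it alone.
- glue: Small glue bottle standing upright, 34 mm across, 92 mm high, origin at its underside, on the pale board. Leave it alone.
- steel_weight: Small ground steel weight 25 x 40 x 26 mm, origin at its underside, on the pale board. Leave it alone.
There are look-alikes about, which are no part of the job. Leave any green or orange look-alike of the part that bears shaft_grip alone.

How it is judged:
On the way, in this order (a step that is already met when the one before it is completed fails the run):
1. the keyed shaft is lifted clear of the rack (height (world z) of shaft_tip above 0.055 m), for 0.1 s.
2. the shaft's nose is in the hub's bore (z of shaft_tip in the frame of hub_mouth below -0.005 m and horizontal distance between shaft_tip and hub_mouth below 0.004 m), for 0.05 s.
At the end, for the whole second after the job is handed in: The shaft is home: collar within 2 mm of the hub face and 3 mm of its centre, upright within 0.08 rad, key within 0.25 rad of the keyway, sprung pad down more than 6 mm, shaft at rest (under 20 mm/s), fingers still on it with over 2 N; no bystander ever moved over 30 mm (z of shaft_collar in the frame of hub_mouth below 0.002 m and horizontal distance between shaft_collar and hub_mouth below 0.003 m and angle between the z axis of shaft_grip and the z axis of hub_mouth, either way round below 0.08 rad and angle between the x axis of shaft_grip and the x axis of hub_mouth, either way round below 0.25 rad and value of joint thrust_pad above 0.006 m and contact force between the fingers and keyed_shaft above 2 N and linear speed of keyed_shaft below 0.02 m/s); the arm keeps its last pose, push and grip.
It fails at once if the plain shaft is moved by more than 30 mm (distance of plain_shaft from where it was at the start of the episode above 0.03 m).
It fails at once if the tape roll is moved by more than 30 mm (distance of tape_roll from where it was at the start of the episode above 0.03 m).
It fails at once if the glue bottle is moved by more than 30 mm (distance of glue from where it was at the start of the episode above 0.03 m).
It fails at once if the steel weight is moved by more than 30 mm (distance of steel_weight from where it was at the start of the episode above 0.03 m).
It also fails if it takes over 38 s, if anything falls off the work surface, if the arm or the gripper's body presses on something with over 40 N, if the wrist force passes 120 N, or if a joint passes its speed limit or range.

## Robot

A 7-joint arm with a two-finger parallel gripper is mounted at the origin on a cart in front of the work surface, level with it; the furniture and walls round the work are solid. World frame = base frame: x ahead of the robot, y to its left, z up, the work surface at z = 0. Lengths are in m, angles in rad, forces in N, time in s.
With the tool pointing down it reaches from about 0.4 to 0.875 m from the base axis. Payload 4.4 kg.
Tool frame: the origin (TCP) lies between the finger pads; the fingertips stand 25 mm ahead of it and the grasp point (between the pads) lies 6 mm ahead of it (bot.finger_overhang is the distance from the TCP to the fingertips, in m); z points along the fingers, y is the direction in which the jaws open and shut (so a half turn about z gives the same grasp; the last joint's range is limited). The gripper opens to 85 mm and grips with 20 to 120 N. Pads are 22 mm wide; open, the fingers measure 114 mm over their backs; the gripper's body (76 mm by 85 mm) begins 54 mm behind the grasp point. The pads swing forward as they close: fully open they stand 13 mm farther back than shut.
Start: joints at [-1.359, 0.628, 0.038, 1.517, -0.027, 0.996, -0.02], TCP at [0.178, 0.625, 0.256] pointing down, gripper open.
Joint ranges: [-3.06, 3.06], [-0.37, 2.12], [-1.25, 1.32], [0.18, 2.47], [-1.1, 4.24], [0.23, 1.98], [-2.94, 2.94]. Speed limits (rad/s): [2.57, 2.57, 3.14, 3.14, 3.14, 3.14, 3.14].

## Interface

Orientations are given as a rotation vector (axis times angle).
In Python, from bench import status, vision, bot gives the robot as it stands.
- The arm moves only by the tool apply_moves, never from a script. Its arguments are lists of equal length, an entry for each row: "offset": the shift along the world's x, y, z in mm, a list of three; "turn": the turn about the world's z in degrees. A call has 1 to 20 rows; each row is the pose to reach, as a shift and turn from the pose measured when the call began; what a row does not reach only later rows make up. A row lasts 1/8 s, in which the tool goes at most 62.5 mm and 10.7 degrees, less where a joint would pass 70% of its speed; a pose out of reach is approached as far as the arm can. A call with a gripper value outside its range is refused whole. "fingers" is the opening in per cent of the stroke, from 0 (shut) to 100 (fully open), set as the call begins (left out, the last holds). The fingers move at their own pace and stop on an object; the grip force is fixed at half the most. Time passes only in rows, so rows that repeat a pose let the fingers close. It gives the time, the measured TCP pose, the force and the opening at its end, in the units of the state.
- status.observe(): the state, without advancing time (a new reading comes with each control period).
- vision.grab_frame(name): name is "scene" or "top" or "wrist"; returns the picture (420x560x3 uint8, red, green, blue); there is no depth.
- vision.camera_info(name): a dict with "K" (3x3 intrinsics, pixels), "R" (3x3) and "t" (3): a world point X has camera coordinates R X + t. Camera axes: x right, y down, z forward; pixel columns grow to the right and rows downward; lengths in m; the calibration is good to about 2 mm. A picture is of the moment at which its call begins: read the wrist's pose just before it. camera_info takes no time and is no camera call; for the wrist camera it gives the pose at the moment of the call.
- bot.finish_job(): hands the job in, once; it reports no verdict.
The state is a dict: "clock": time; "q": joint angles; "qd": joint speeds; "joint_torque": joint torques, N m; "tcp_pos": TCP position; "ee_rot": TCP orientation; "force": force on the tool from outside, world axes, zero at the start; "torque": the same for the moment, N m; "gripper_width": opening from 0.0 (shut) to 1.0 (fully open).
Only numpy, scipy, OpenCV 4.12 (cv2) and the standard library are available. Lean on these libraries where they do the work, as an engineer would, in place of code of your own. Each camera call takes 0.05 s, during which the arm holds its last target.

## Working session

There is one attempt and no reset: what is moved stays moved. The work goes in short steps, Python scripts to look and compute and a tool call to move; the robot and the scene stay as the last step left them, time stands still between calls to the robot, and variables do not carry over. Pictures are saved under pics/ and viewed, and the job is handed in when it is done.

Besides the shell and the picture viewer there is one more tool, called after "Request:" as name(argument=value, ...), one argument or row to a line, values as JSON. apply_moves: Moves the arm, as the interface text tells. Its arguments: {"type":"object","properties":{"offset":{"type":"array","items":{"type":"array","items":{"type":"number"}}},"turn":{"type":"array","items":{"type":"number"}},"fingers":{"type":"number"}},"required":["offset","turn"]}

```bash
mkdir -p pics; ls
python3 - <<'E'
from bench import status, vision, bot
import cv2
for n in ("scene","top","wrist"):
    ci=vision.camera_info(n)
    f=vision.grab_frame(n); cv2.imwrite(f"pics/{n}0.png",f[:,:,::-1])
    print(n,ci)
print(status.observe())
E
```

```text
pics
scene {'K': array([[495.04790121,   0.        , 272.66189451],
       [  0.        , 495.04790121, 204.20842199],
       [  0.        ,   0.        ,   1.        ]]), 'R': array([[ 0.6156637 , -0.78794377,  0.01014038],
       [-0.54679579, -0.436437  , -0.7145188 ],
       [ 0.56742627,  0.43435857, -0.69954275]]), 't': array([-0.11819849,  0.50865314,  0.65558193])}
top {'K': array([[511.28979165,   0.        , 280.80134975],
       [  0.        , 511.28979165, 212.74676974],
       [  0.        ,   0.        ,   1.        ]]), 'R': array([[ 0.01694187, -0.99974324,  0.01504749],
       [-0.98864755, -0.0189972 , -0.14904742],
       [ 0.14929501, -0.01235152, -0.98871555]]), 't': array([0.27112138, 0.58763721, 0.99931626])}
wrist {'K': array([[313.36781061,   0.        , 279.98202302],
       [  0.        , 313.36781061, 208.9690543 ],
       [  0.        ,   0.        ,   1.        ]]), 'R': array([[ 0.27418213,  0.96167723, -0.00102926],
       [ 0.90927604, -0.25889334,  0.3258701 ],
       [ 0.31311539, -0.09028364, -0.94541399]]), 't': array([-0.65024927, -0.04180636,  0.38063441])}
{'clock': 0.15, 'q': array([-1.35882226,  0.62914299,  0.03843456,  1.51812435, -0.02699517,
        0.99630633, -0.01997787]), 'qd': array([-0.00050672, -0.00254275, -0.001649  , -0.00268395,  0.00071751,
        0.00063949, -0.00063011]), 'joint_torque': array([ 1.49922867e-03, -5.63800657e+01,  1.22763231e+00, -1.93650091e+01,
        1.11154461e-02,  7.42312259e-03,  2.44287065e-06]), 'tcp_pos': array([0.17808287, 0.62467749, 0.25559848]), 'ee_rot': array([-4.34840938e-01, -3.11115080e+00,  2.27758208e-03]), 'force': array([-0.08566686, -0.3029422 ,  0.38962968]), 'torque': array([-0.0227154 ,  0.00984316, -0.01858736]), 'gripper_width': 1.0000792020391172}
```

View pics/scene0.png

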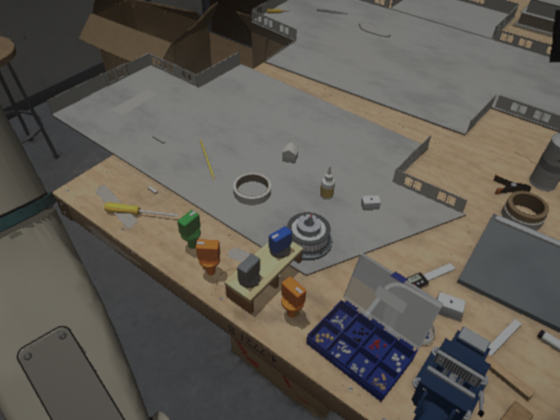

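View pics/top0.png

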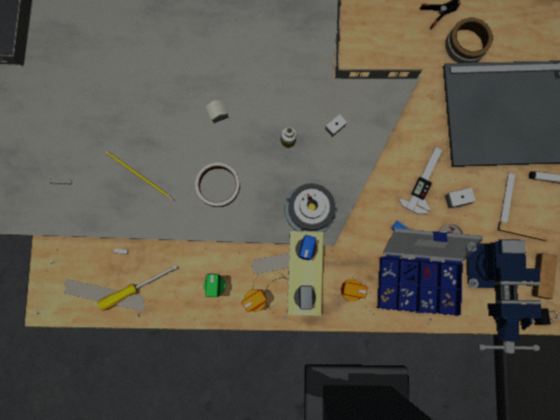

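View pics/wrist0.png

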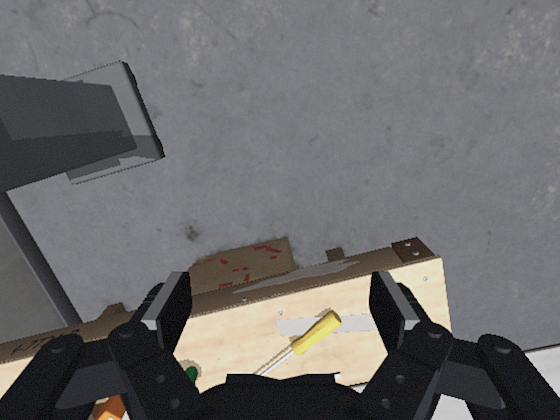

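Run:
```python
import cv2
a=cv2.imread("pics/top0.png")[170:325,260:375]; cv2.imwrite("pics/top0c.png",cv2.resize(a,None,fx=3.8,fy=3.8,interpolation=2) if 0 else cv2.resize(a,None,fx=3.8,fy=3.8,interpolation=cv2.INTER_CUBIC))
a=cv2.imread("pics/scene0.png")[195:310,215:345]; cv2.imwrite("pics/scene0c.png",cv2.resize(a,None,fx=5,fy=5,interpolation=cv2.INTER_CUBIC))
```

```text
(no output)
```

View pics/top0c.png

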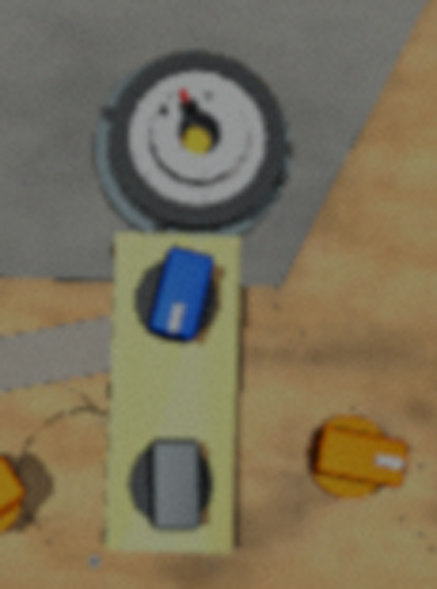

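View pics/scene0c.png

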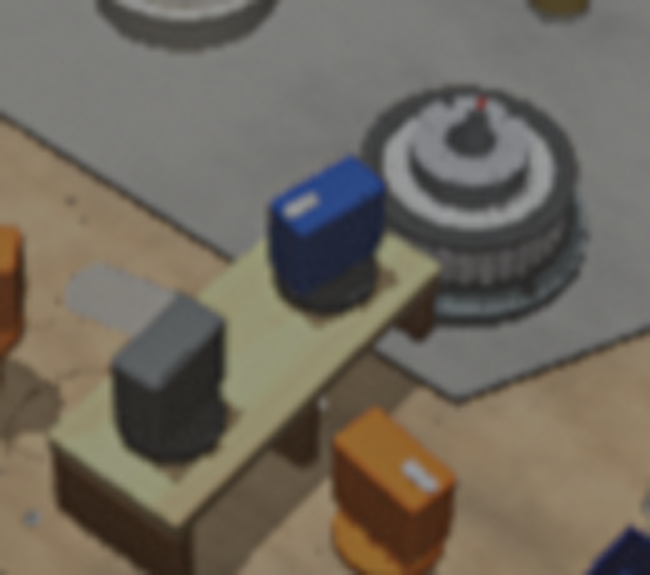

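```bash
cat > h.py <<'E'
import numpy as np, cv2
from bench import status, vision, bot
def ray(ci,uv,z):
    K,R,t=ci["K"],ci["R"],ci["t"]
    C=-R.T@t; d=R.T@np.linalg.inv(K)@np.array([uv[0],uv[1],1.])
    return C+d*(z-C[2])/d[2]
def proj(ci,X):
    p=ci["K"]@(ci["R"]@np.array(X)+ci["t"]); return p[:2]/p[2]
def crop(img,x0,y0,x1,y1,s,name):
    a=img[y0:y1,x0:x1]; cv2.imwrite(name,cv2.resize(a,None,fx=s,fy=s,interpolation=cv2.INTER_CUBIC))
E
python3 - <<'E'
from h import *
ct=vision.camera_info("top"); cs=vision.camera_info("scene")
T=lambda p:(260+p[0]/3.8-.37,170+p[1]/3.8-.37)
S=lambda p:(215+p[0]/5-.4,195+p[1]/5-.4)
for n,p,z in [("bt",(193,252),.102),("bb",(173,330),.102),("blue c",(184,290),.102),("hub",(198,140),.067),("red",(184,97),.067),("stripe",(175,318),.102),("grey",(177,484),.102)]:
    print("T",n,ray(ct,T(p),z).round(4))
for n,p,z in [("c0",(272,205),.102),("c1",(350,158),.102),("c2",(384,188),.102),("c3",(308,234),.102),("hub",(471,142),.067),("red",(481,102),.067)]:
    print("S",n,ray(cs,S(p),z).round(4))
E
```

```text
T bt [0.5299 0.2252 0.102 ]
T bb [0.4907 0.2349 0.102 ]
T blue c [0.5108 0.2296 0.102 ]
T hub [0.5927 0.2206 0.067 ]
T red [0.6155 0.2281 0.067 ]
T stripe [0.4967 0.2339 0.102 ]
T grey [0.4149 0.2322 0.102 ]
S c0 [0.4903 0.2435 0.102 ]
S c1 [0.5294 0.2348 0.102 ]
S c2 [0.5249 0.2146 0.102 ]
S c3 [0.4872 0.2233 0.102 ]
S hub [0.5952 0.2194 0.067 ]
S red [0.6172 0.2296 0.067 ]
```

Request:
apply_moves(
  offset=[
    [20,-24,0],
    [52,-62,0],
    [88,-105,0],
    [124,-148,0],
    [160,-191,0],
    [196,-234,0],
    [232,-277,0],
    [264,-315,-5],
    [292,-348,-10],
    [314,-375,-15],
    [327,-390,-20],
    [331,-395,-20],
    [331,-395,-20],
    [331,-395,-20],
  ],
  turn=[0,0,0,1,1,1,2,2,2,3,3,3,3,3],
)

```text
clock: 1.9
tcp_pos: [0.5083, 0.2313, 0.2358]
ee_rot: [-0.35, -3.122, 0.001]
force: [-0.8, 0.2, 0.6]
gripper_width: 1.003
```

Run:
```python
from h import *
s=status.observe(); print(s['tcp_pos'],s['ee_rot'],s['q'],s['qd'])
import pickle
ci=vision.camera_info("wrist"); pickle.dump(ci,open("w1.pkl","wb"))
f=vision.grab_frame("wrist")[:,:,::-1]; cv2.imwrite("pics/w1.png",f)
print(proj(ci,(.509,.2295,.102)),proj(ci,(.594,.22,.067)))
```

```text
[0.50825591 0.23128982 0.23578093] [-3.49692284e-01 -3.12152314e+00  9.08582092e-04] [-0.50133558  0.52140448  0.03587603  1.8003285  -0.02416129  0.82105501
  0.89393097] [-0.00104479 -0.00143505  0.00366517  0.00089936  0.00192619 -0.00109619
  0.00291637]
[276.8461757 207.9724785] [286.59174317 274.45255614]
```

View pics/w1.png

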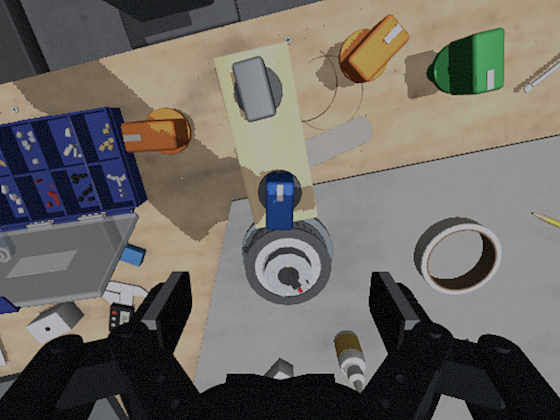

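Run:
```python
from h import *
f=cv2.imread("pics/w1.png"); crop(f,235,165,345,310,4,"pics/w1c.png")
```

```text
(no output)
```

View pics/w1c.png

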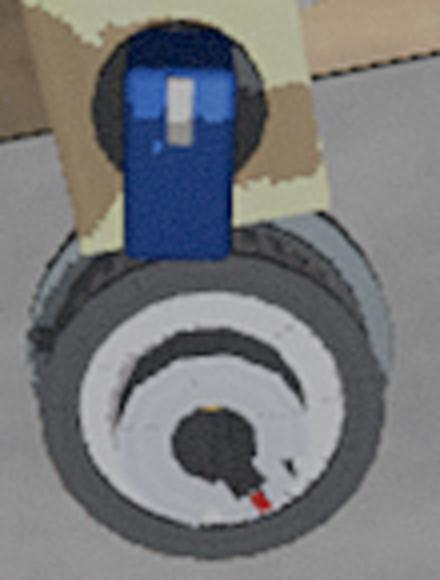

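Run:
```python
from h import *
import pickle
ci=pickle.load(open("w1.pkl","rb"))
P=lambda p:(235+p[0]/4-.375,165+p[1]/4-.375)
for n,p,z in [("c",(180,163),.102),("t",(181,66),.102),("b",(178,260),.102),("l",(125,163),.102),("r",(234,163),.102),("bore",(213,443),.067),("red",(261,502),.067),("hubL",(117,430),.067),("kw",(240,480),.067)]:
    print(n,ray(ci,P(p),z).round(4))
```

```text
c [0.5073 0.2323 0.102 ]
t [0.4868 0.2372 0.102 ]
b [0.5288 0.227  0.102 ]
l [0.5047 0.221  0.102 ]
r [0.5098 0.2434 0.102 ]
bore [0.5954 0.2211 0.067 ]
red [0.6156 0.2297 0.067 ]
hubL [0.5861 0.1976 0.067 ]
kw [0.6078 0.2256 0.067 ]
```

Request:
apply_moves(
  offset=[
    [0,0,-15],
    [0,0,-40],
    [0,0,-70],
    [0,0,-100],
    [0,0,-125],
    [0,0,-140],
    [0,0,-146],
    [0,0,-146],
    [0,0,-146],
  ],
  turn=[-0.5,-0.5,-0.5,-0.5,-0.5,-0.5,-0.5,-0.5,-0.5],
)

```text
clock: 3.08
tcp_pos: [0.5089, 0.2315, 0.0906]
ee_rot: [0.363, 3.12, 0.0]
force: [0.7, 1.2, 0.1]
gripper_width: 0.998
```

Run:
```python
from h import *
f=vision.grab_frame("wrist")[:,:,::-1]; cv2.imwrite("pics/w2.png",f)
```

```text
(no output)
```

View pics/w2.png

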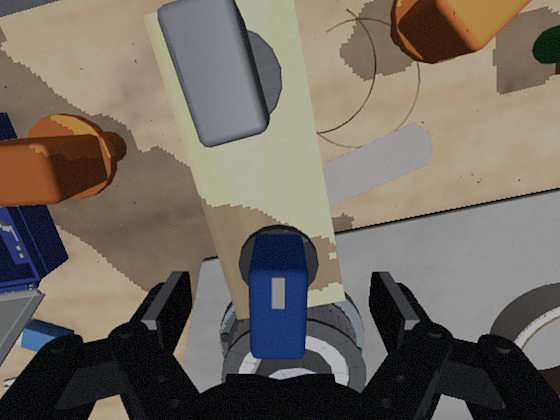

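Request:
apply_moves(
  offset=[
    [0,0,0],
    [0,0,0],
    [0,0,0],
    [0,0,0],
    [0,0,0],
    [0,0,0],
    [0,0,0],
    [0,0,0],
  ],
  turn=[0,0,0,0,0,0,0,0],
  fingers=0,
)

```text
clock: 4.12
tcp_pos: [0.509, 0.2314, 0.0909]
ee_rot: [0.364, 3.119, 0.0]
force: [-0.3, -0.5, 6.1]
gripper_width: 0.277
```

Request:
apply_moves(
  offset=[
    [0,0,8],
    [0,0,25],
    [0,0,50],
    [0,0,75],
    [0,0,92],
    [0,0,100],
    [0,0,100],
    [0,0,100],
  ],
  turn=[0,0,0,0,0,0,0,0],
)

```text
clock: 5.12
tcp_pos: [0.5085, 0.2312, 0.1903]
ee_rot: [0.363, 3.12, -0.001]
force: [-0.3, 0.4, -2.7]
gripper_width: 0.27
```

Run:
```python
from h import *
import pickle
print(status.observe()['tcp_pos'])
for n in ("wrist","scene","top"):
    pickle.dump(vision.camera_info(n),open(n+"3.pkl","wb"))
    f=vision.grab_frame(n)[:,:,::-1]; cv2.imwrite(f"pics/{n}3.png",f)
    if n=="scene": crop(f,215,130,345,260,4,"pics/scene3c.png")
```

```text
[0.50847848 0.23121184 0.19025981]
```

View pics/scene3c.png

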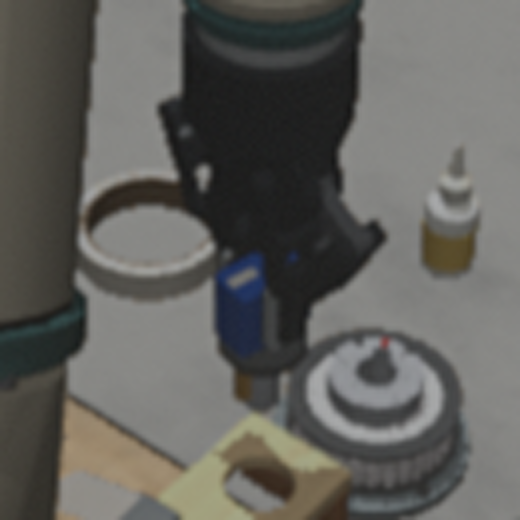

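View pics/wrist3.png

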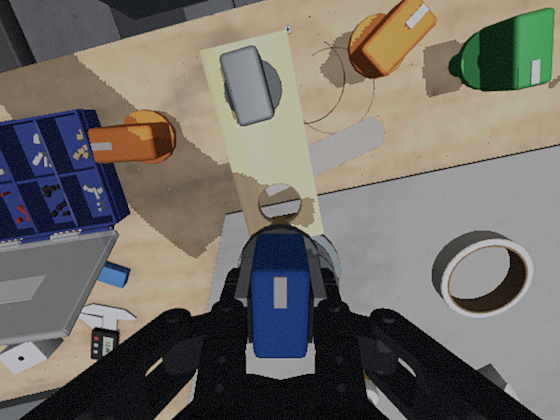

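Run:
```python
from h import *
f=cv2.imread("pics/wrist3.png"); crop(f,230,215,330,375,3.7,"pics/w3c.png")
```

```text
(no output)
```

View pics/w3c.png

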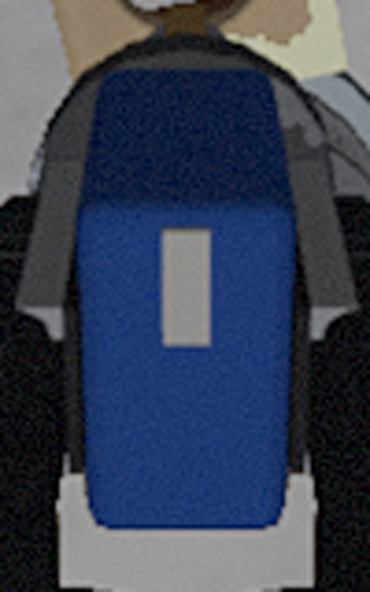

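Run:
```python
from h import *
import pickle
ci=pickle.load(open("wrist3.pkl","rb"))
s=status.observe(); from scipy.spatial.transform import Rotation as Ro
R=Ro.from_rotvec(s['ee_rot']).as_matrix(); print(R.round(4)); p0=s['tcp_pos']
P=lambda p:(230+p[0]/3.7-.365,215+p[1]/3.7-.365)
for n,p,z in [("t",(187,203),.2014),("b",(187,528),.2014),("l",(80,350),.2014),("r",(293,350),.2014),("fb",(186,70),.1614)]:
    X=ray(ci,P(p),z); print(n,X.round(4),(R.T@(X-p0)).round(4))
```

```text
[[-9.732e-01  2.299e-01 -1.000e-04]
 [ 2.299e-01  9.732e-01 -5.000e-04]
 [-0.000e+00 -5.000e-04 -1.000e+00]]
t [0.4861 0.2376 0.2014] [ 0.0234  0.0011 -0.0113]
b [0.5276 0.2278 0.2014] [-0.0192  0.0011 -0.0113]
l [0.501  0.2221 0.2014] [ 0.0053 -0.0106 -0.0113]
r [0.5064 0.2447 0.2014] [ 0.0052  0.0126 -0.0113]
fb [0.4884 0.237  0.1614] [0.021  0.001  0.0287]
```

Request:
apply_moves(
  offset=[
    [5,0,0],
    [12,-2,0],
    [20,-3,0],
    [28,-4,0],
    [36,-5,0],
    [44,-6,0],
    [52,-7,0],
    [60,-8,0],
    [68,-9,0],
    [75,-10,0],
    [81,-11,0],
    [85,-11,0],
    [85,-11,0],
    [85,-11,0],
    [85,-11,0],
    [85,-11,0],
    [85,-11,0],
    [85,-11,0],
  ],
  turn=[-6,-16,-26,-36,-46,-56,-66,-76,-86,-96,-106,-116,-126,-135,-142,-145,-145,-145],
)

```text
clock: 7.52
tcp_pos: [0.5934, 0.2203, 0.1898]
ee_rot: [-3.085, -0.593, 0.001]
force: [-0.2, -0.2, -2.8]
gripper_width: 0.275
```

Run:
```python
from h import *
import pickle
print(status.observe()['tcp_pos'],status.observe()['q'])
for n in ("wrist","scene"):
    pickle.dump(vision.camera_info(n),open(n+"4.pkl","wb"))
    f=vision.grab_frame(n)[:,:,::-1]; cv2.imwrite(f"pics/{n}4.png",f)
    if n=="scene": crop(f,250,140,370,260,5,"pics/scene4c.png")
```

```text
[0.59340492 0.22032817 0.18975605] [-0.81688495  0.79657707  0.74549131  1.64621658 -0.63570381  0.95729397
 -1.03227393]
```

View pics/scene4c.png

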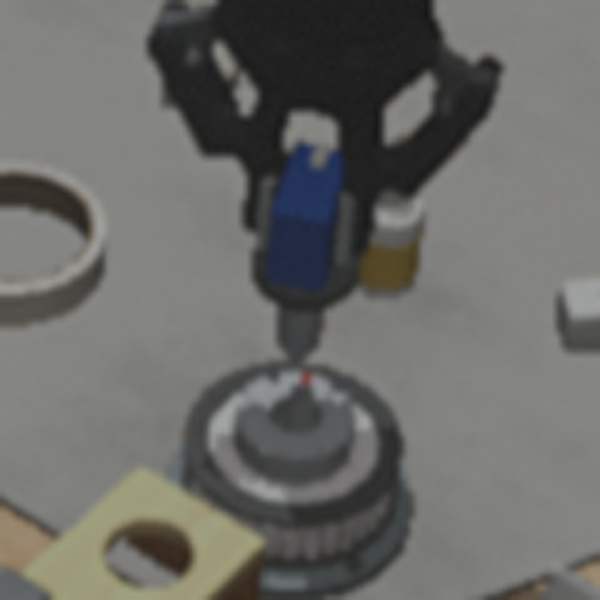

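View pics/wrist4.png

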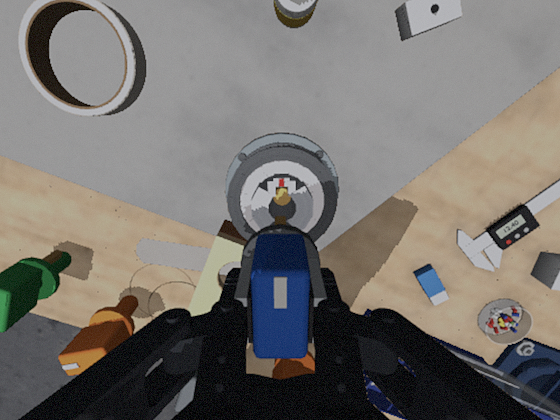

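Run:
```python
from h import *
import pickle
f=cv2.imread("pics/wrist4.png"); crop(f,215,125,350,260,4.4,"pics/w4c.png")
f=cv2.imread("pics/scene4.png"); crop(f,280,185,340,245,10,"pics/scene4d.png")
```

```text
(no output)
```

View pics/w4c.png

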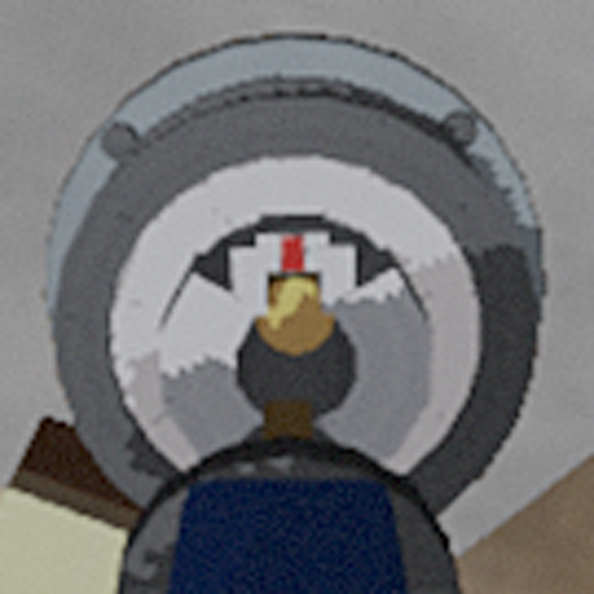

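View pics/scene4d.png

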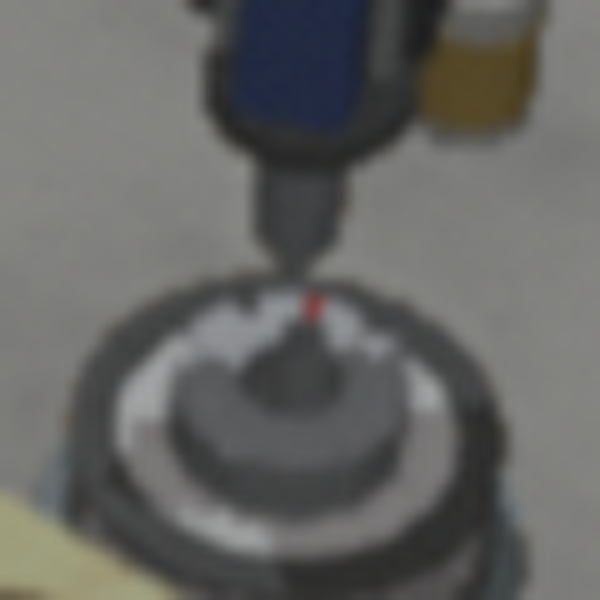

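```bash
cat > ov.py <<'E'
from h import *
import pickle,sys
from scipy.spatial.transform import Rotation as Ro
def circ(c,r,n=40):
    a=np.linspace(0,2*np.pi,n); return np.c_[c[0]+r*np.cos(a),c[1]+r*np.sin(a),np.full(n,c[2])]
def draw(tag,box,s,out,sh,hub,kang,tipz,keyang):
    name=''.join(c for c in tag if not c.isdigit())
    ci=pickle.load(open(tag+".pkl","rb")); f=cv2.imread(f"pics/{tag}.png")
    x0,y0,x1,y1=box
    a=cv2.resize(f[y0:y1,x0:x1],None,fx=s,fy=s,interpolation=cv2.INTER_CUBIC)
    a=cv2.convertScaleAbs(a,alpha=1.5)
    def pl(pts,col):
        q=np.array([(proj(ci,p)-[x0,y0]+.5)*s-.5 for p in pts]).round().astype(int)
        cv2.polylines(a,[q.reshape(-1,1,2)],False,col,1)
    pl(circ((*hub,.067),.0112),(0,255,0)); pl(circ((*hub,.067),.025),(0,255,0)); pl(circ((*hub,.052),.047),(0,255,0))
    d=np.array([np.cos(kang),np.sin(kang)]); n=np.array([-d[1],d[0]])
    pl([(*(np.array(hub)+d*.018+n*k),.067) for k in (-.005,.005)],(0,255,0))
    pl(circ((*sh,tipz),.0079),(255,0,255)); pl(circ((*sh,tipz+.004),.0099),(255,0,255)); pl(circ((*sh,tipz+.04),.022),(255,0,255))
    d=np.array([np.cos(keyang),np.sin(keyang)]); n=np.array([-d[1],d[0]]); sh=np.array(sh)
    pl([(*(sh+d*.016+n*k),tipz+z) for k,z in ((-.0035,.012),(.0035,.012),(.0035,.036),(-.0035,.036),(-.0035,.012))],(0,255,255))
    pl([(*(sh+d*u+n*v),tipz+.092) for u,v in ((.022,.012),(.022,-.012),(-.022,-.012),(-.022,.012),(.022,.012))],(255,255,0))
    cv2.imwrite(out,a)
E
python3 - <<'E'
from ov import *
sh=np.array([.5934,.2203])+.001*np.array([.93,.366])
a=(sh,(.5944,.2204),np.radians(21.7),.1088,np.radians(21.7))
draw("wrist4",(215,125,350,365),2.5 and 2.5,"pics/ow4.png",*a)
draw("scene4",(270,150,345,250),6,"pics/os4.png",*a)
E
```

```text
(no output)
```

View pics/ow4.png

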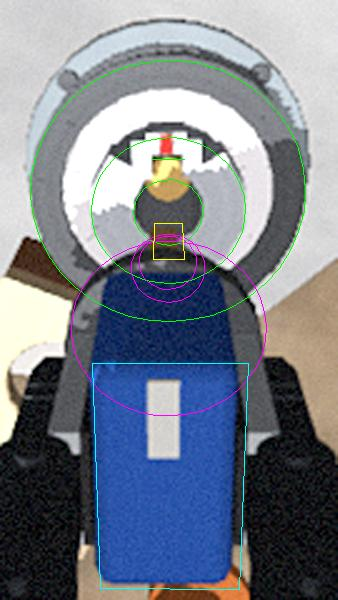

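View pics/os4.png

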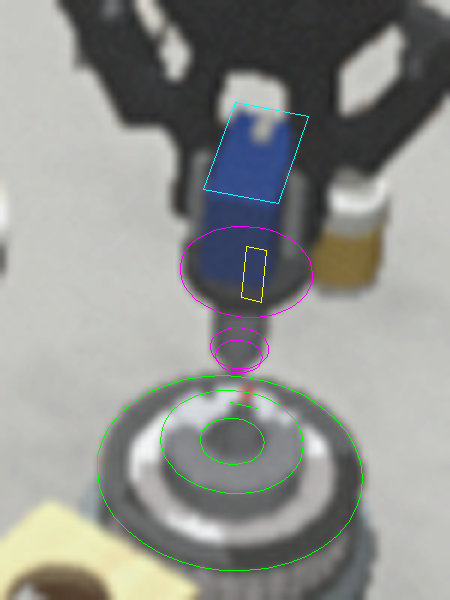

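Run:
```python
from h import *
import pickle
from scipy.spatial.transform import Rotation as Ro
for tag,p,rv in (("w1",[0.50825591,0.23128982,0.23578093],[-3.49692284e-01,-3.12152314e+00,9.08582092e-04]),("wrist3",[0.50847848,0.23121184,0.19025981],[0.363,3.12,-.001]),("wrist4",[0.59340492,0.22032817,0.18975605],status.observe()['ee_rot'])):
    ci=pickle.load(open(tag+".pkl","rb")); R=Ro.from_rotvec(rv).as_matrix()
    C=-ci["R"].T@ci["t"]; print(tag,(R.T@(C-p)).round(4)); print((ci["R"]@R).round(4))
```

```text
w1 [ 0.0845  0.001  -0.1173]
[[ 1.000e-04  1.000e+00 -7.000e-04]
 [-9.454e-01 -1.000e-04 -3.259e-01]
 [-3.259e-01  7.000e-04  9.454e-01]]
wrist3 [ 0.0844  0.0009 -0.1174]
[[-2.000e-04  1.000e+00 -8.000e-04]
 [-9.456e-01 -5.000e-04 -3.254e-01]
 [-3.254e-01  7.000e-04  9.456e-01]]
wrist4 [ 0.0845 -0.001  -0.1173]
[[ 6.000e-04  1.000e+00  6.000e-04]
 [-9.453e-01  8.000e-04 -3.263e-01]
 [-3.263e-01 -4.000e-04  9.453e-01]]
```

Run:
```python
from ov import *
for tag in ("w1","wrist3","wrist4"):
    ci=pickle.load(open(tag+".pkl","rb")); ci["t"]=ci["t"]+ci["R"]@np.array([0,.00105,0]); pickle.dump(ci,open(tag+"c.pkl","wb"))
    cv2.imwrite(f"pics/{tag}c.png",cv2.imread(f"pics/{tag}.png"))
sh=np.array([.5934,.2203])+.001*np.array([.93,.366])
a=(sh,(.595,.2200),np.radians(21.7),.1088,np.radians(21.7))
draw("wrist4c",(220,125,345,250),6,"pics/ow4.png",*a)
draw("w1c",(240,210,340,310),6,"pics/ow1.png",*a)
```

```text
(no output)
```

View pics/ow4.png

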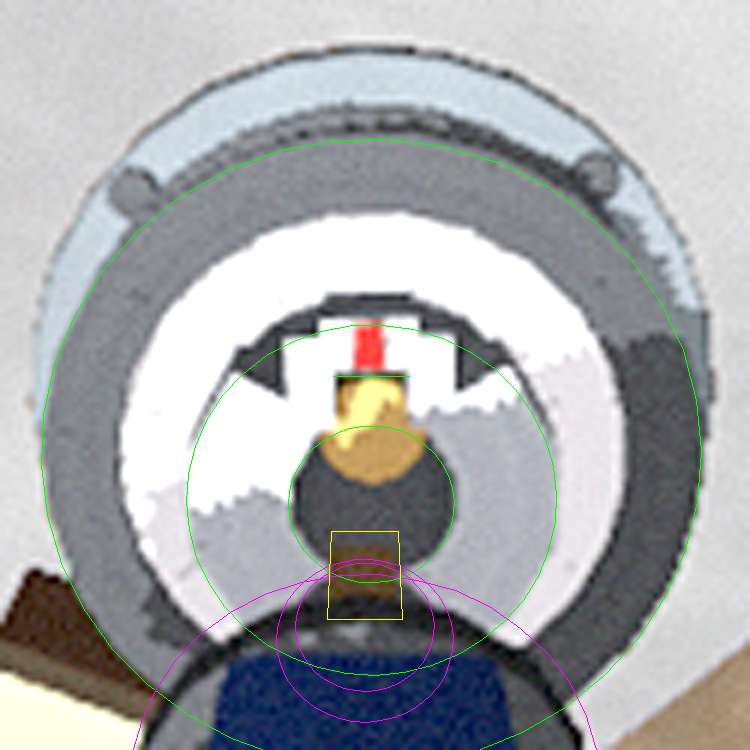

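View pics/ow1.png

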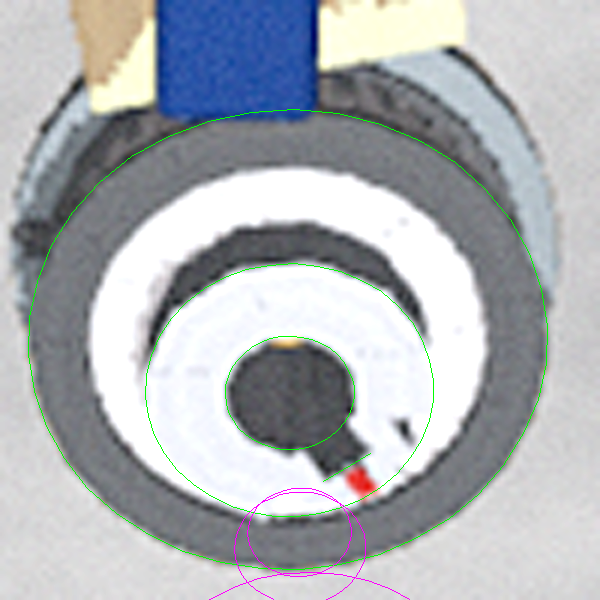

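Run:
```python
from ov import *
sh=np.array([.5934,.2203])+.000*np.array([.93,.366])
a=(sh,(.595,.2200),np.radians(21.7),.1088,np.radians(21.7))
draw("scene4",(280,155,340,245),8,"pics/os4b.png",*a)
```

```text
(no output)
```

View pics/os4b.png

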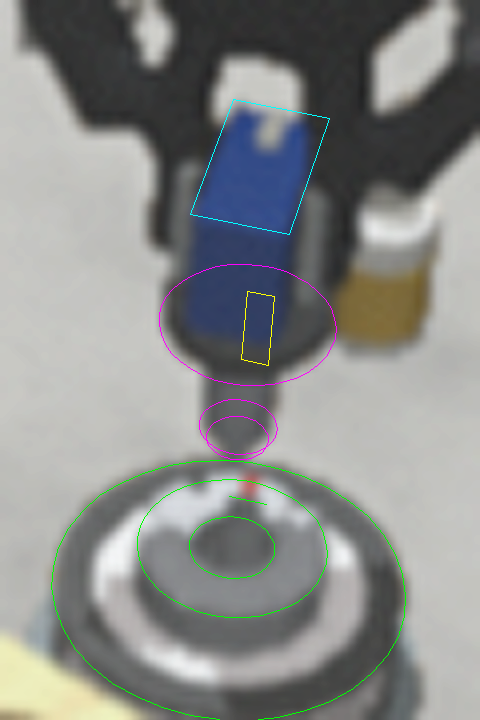

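Request:
apply_moves(
  offset=[
    [1.6,-0.3,-5],
    [1.6,-0.3,-18],
    [1.6,-0.3,-30],
    [1.6,-0.3,-38],
    [1.6,-0.3,-42],
    [1.6,-0.3,-45],
    [1.6,-0.3,-48],
    [1.6,-0.3,-50],
    [1.6,-0.3,-50],
  ],
  turn=[0,0,0,0,0,0,0,0,0],
)

```text
clock: 8.75
tcp_pos: [0.5951, 0.2199, 0.14]
ee_rot: [-3.085, -0.592, 0.001]
force: [0.8, 0.3, -2.2]
gripper_width: 0.273
```

Run:
```python
from ov import *
s=status.observe(); print(s['tcp_pos'],s['force'],s['torque'],s['ee_rot'])
for n in ("wrist","scene"):
    pickle.dump(vision.camera_info(n),open(n+"5.pkl","wb"))
    f=vision.grab_frame(n)[:,:,::-1]; cv2.imwrite(f"pics/{n}5.png",f)
    if n=="scene": crop(f,270,150,350,250,6,"pics/scene5c.png")
    else: crop(f,215,165,350,375,2.8,"pics/w5c.png")
```

```text
[0.59511376 0.21993567 0.13999845] [ 0.79662013  0.29676339 -2.21153247] [-0.01284447  0.08545748  0.00320043] [-3.08456399e+00 -5.92395111e-01  7.16143686e-04]
```

View pics/scene5c.png

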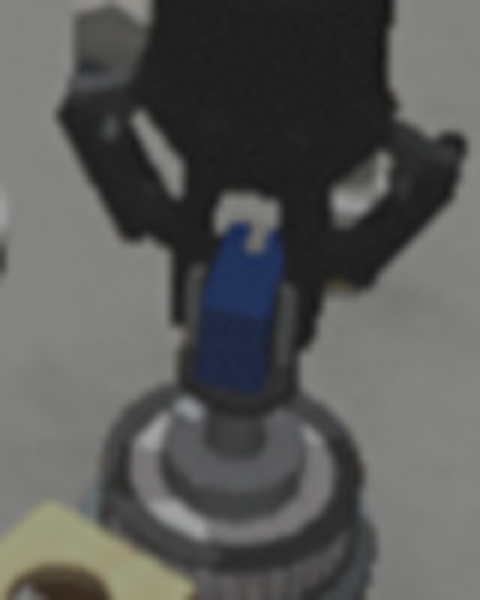

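View pics/w5c.png

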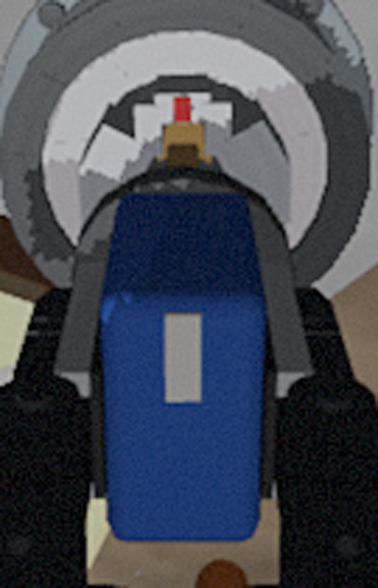

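Request:
apply_moves(
  offset=[
    [0,0,-3],
    [0,0,-6],
    [0,0,-9],
    [0,0,-10],
    [0,0,-10],
  ],
  turn=[0,0,0,0,0],
)

```text
clock: 9.48
tcp_pos: [0.5952, 0.2199, 0.13]
ee_rot: [-3.085, -0.592, 0.001]
force: [-0.8, -0.2, -3.1]
gripper_width: 0.272
```

Request:
apply_moves(
  offset=[
    [0,0,-4],
    [0,0,-8],
    [0,0,-12],
    [0,0,-15],
    [0,0,-18],
    [0,0,-20],
    [0,0,-21],
    [0,0,-21],
    [0,0,-21],
  ],
  turn=[0,0,0,0,0,0,0,0,0],
)

```text
clock: 10.6
tcp_pos: [0.5952, 0.2199, 0.1095]
ee_rot: [-3.084, -0.592, 0.0]
force: [-2.3, -0.4, 4.6]
gripper_width: 0.274
```

Request:
apply_moves(
  offset=[
    [0,0,-1],
    [0,0,-2],
    [0,0,-2.5],
    [0,0,-2.5],
    [0,0,-2.5],
  ],
  turn=[0,0,0,0,0],
)

```text
clock: 11.22
tcp_pos: [0.5952, 0.2199, 0.1079]
ee_rot: [-3.084, -0.592, 0.0]
force: [-2.8, -0.6, 7.0]
gripper_width: 0.274
```

Request:
apply_moves(
  offset=[
    [0,0,-1],
    [0,0,-2],
    [0,0,-3],
    [0,0,-3],
    [0,0,-3],
  ],
  turn=[0,0,0,0,0],
)

```text
clock: 11.85
tcp_pos: [0.5952, 0.2198, 0.1079]
ee_rot: [-3.082, -0.592, -0.001]
force: [-8.3, 0.1, 22.0]
gripper_width: 0.277
```

Run:
```python
from ov import *
s=status.observe(); print(s['tcp_pos'],s['force'],s['torque'],s['ee_rot'])
for n in ("wrist","scene"):
    pickle.dump(vision.camera_info(n),open(n+"6.pkl","wb"))
    f=vision.grab_frame(n)[:,:,::-1]; cv2.imwrite(f"pics/{n}6.png",f)
    if n=="scene": crop(f,270,160,350,250,6,"pics/scene6c.png")
    else: crop(f,215,165,350,375,2.8,"pics/w6c.png")
```

```text
[0.59521173 0.21983869 0.10786142] [-8.27522395  0.13574618 21.96124625] [-0.38230943  1.82087812 -0.05879493] [-3.08204857e+00 -5.91924953e-01 -8.33165807e-04]
```

View pics/scene6c.png

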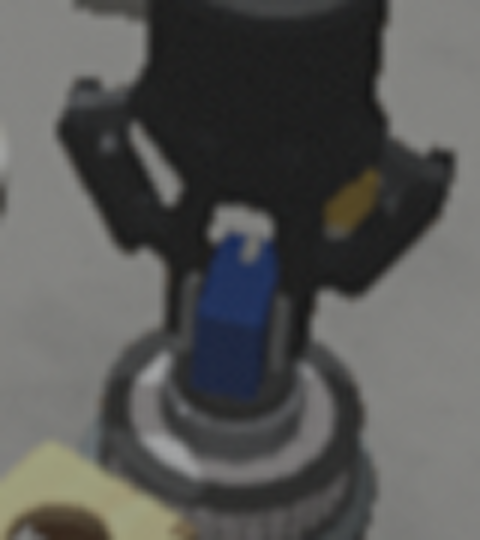

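View pics/w6c.png

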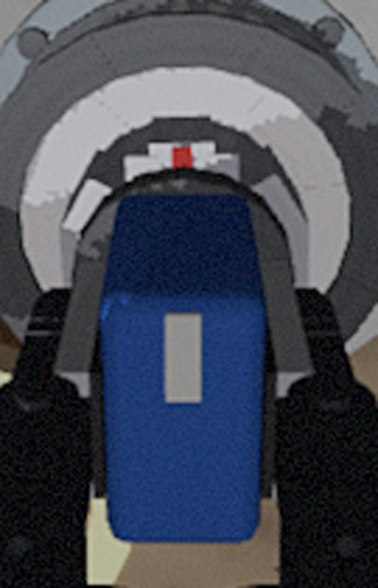

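Run:
```python
from h import *
s=status.observe(); print(s['clock'],s['tcp_pos'],s['force'],abs(s['qd']).max(),s['gripper_width'])
print(bot.finish_job())
```

```text
11.95 [0.59521974 0.21985603 0.10785782] [-7.83978554 -0.15380062 21.83871844] 0.0025688344650005696 0.27573858584344846
the job is handed in; nothing more can be done
None
```

The job is handed in at 11.95 s of the 38 s allowed, with the gripper still holding the keyed shaft by its grip and pressing it home. No verdict came back.

**What I did:** I lifted the shaft straight out of the rack and turned it −145° on the way to the hub. Its nose and key entered the bore and keyway with almost no side force. I then pushed it down against the spring until it stopped.

**Last checks:**
- **Seating:** the tool stopped at a height of 0.1079 m, where the collar should meet the hub face. Commanding 3 mm lower did not move it but raised the vertical force from 7 N to 22 N.
- **Alignment:** the final pictures show the collar on the hub face and the key side at the red mark.
- **Hold:** the shaft was still gripped (opening 0.276) and the arm was at rest.

**What disagreed or stayed unchecked:**
- **Hub position:** the first top-camera reading differed from the wrist view by about 2 mm, and the wrist calibration was about 1 mm off in y. I corrected for that and used the wrist values, which matched from two opposite views.
- **Shaft in the grip:** estimates of where it sat along the grip's length, and of its tilt, differed by 1–3 mm. I assumed it was centred, and the insertion went smoothly.
- **Side force:** about 8 N remained on the tool at the end.
- **Sprung pad:** I could not read its travel directly, only infer it from height and force.
- **Bystanders:** I took no final picture of the whole scene to confirm none had moved. The arm's path stayed clear of them and I saw no unexpected forces.

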